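# Fit the tube carousel and its keyed locking collar on the drive spindle

## Task

Make the sample mixer ready: fit the tube carousel on the drive unit's D-shaped spindle, turned so that the flat in its bore meets the flat of the spindle and it sits fully down on the turntable, then fit the D-bored locking collar on the same spindle, turned likewise, so that it sits fully down on the carousel's hub. Let go of both, and leave the plain round-bored sleeve and the other loose things on the bench where they are.

Things in the scene. Friction and masses are not known exactly. Their poses are not given: they have to be found in the camera images.
- drive: white drive unit, fixed, 180 x 160 mm (x, y), top 45 mm above the bench; the turntable and spindle stand on its middle. Origin at the centre of its underside
- spindle: fixed upright steel D-post on a black turntable 92 mm across. Origin: on the axis at the turntable's top face, 51 mm above the bench; the post rises 60 mm from it. 24 mm round with one flat facing +x, 7 mm from the axis; top 4 mm chamfered by 2.5 mm. A steel line on the turntable also points to +x. z up. Stands at any yaw; does not turn
- carousel_hub (a point): white carousel: disc 120 mm across, 8 mm thick, twelve dark tube places; round hub 42 mm across, its top 38 mm above the underside: lift by it. D-bore right through: 27 mm round, flat facing +x, 8.5 mm from the axis (1.5 mm play, 8 deg of turn). Rim tab, 7 mm out, on the +x side. Point on the axis, 23 mm above the underside; z up. Loose, 0.14 kg
- collar_mid (a point): aluminium locking collar, standing: ring 42 mm across, 30 mm high, same D-bore (27 mm round, flat facing +x, 8.5 mm from the axis); a 3 mm rib on its top on the +x side, over the flat. Point on the axis at half height, 15 mm above the underside; z up. Loose, 0.08 kg. Once the carousel is fitted the post stands 22 mm out of its hub
- sleeve: a plain aluminium sleeve like the collar (42 mm across, 30 mm high) but with a fully round bore and no rib: not part of this job. Origin at the centre of its underside
- oil: small amber immersion-oil bottle, 32 mm across, 80 mm high, standing. Origin at the centre of its underside
- objective: loose steel microscope objective standing on the bench, 24 mm across, 45 mm high. Origin at the centre of its underside
- slidebox: closed blue slide box, 85 x 95 x 34 mm. Origin at the centre of its underside
- jar: clear specimen jar with a white lid, 56 mm across, 70 mm high. Origin at the centre of its underside
- forceps: steel forceps lying flat, 120 mm long, 6 mm high. Origin under their middle
Things that resemble listed ones, but are neither listed nor needed, are in the scene too. What is shaped like the part that bears carousel_hub but green or pink is not meant.

How it is judged:
By the outcome, as a careful person would: the job done as asked, in the order asked, and still so for the second after the job is handed in, with the robot touching nothing.
It also fails if it takes over 64 s, if anything falls off the work surface, if the arm or the gripper's body presses on something with over 40 N, if the wrist force passes 120 N, or if a joint passes its speed limit or range.

## Robot

A 6-joint arm with a two-finger parallel gripper is mounted at the origin on the work surface. World frame = base frame: x ahead of the robot, y to its left, z up, the work surface at z = 0. Lengths are in m, angles in rad, forces in N, time in s.
With the tool pointing down it reaches from about 0.375 to 0.9 m from the base axis. Payload 3.1 kg.
Tool frame: the origin (TCP) lies at the very end of the fingers, on their centre line; the grasp point (between the pads) lies 19 mm behind it (manip.tcp_to_grasp is the distance from the TCP to the grasp point, in m); z points along the fingers, y is the line along which they close (so a half turn about z gives the same grasp; the last joint's range is limited). The gripper opens to 85 mm and grips with 20 to 120 N. Pads are 22 mm wide; open, the fingers measure 114 mm over their backs; the gripper's body (76 mm by 85 mm) begins 54 mm behind the grasp point. The pads swing forward as they close: fully open they stand 13 mm farther back than shut.
Start: joints at [1.06, 0.527, 1.433, -0, 1.181, -0.178], TCP at [0.204, 0.591, 0.231] pointing down, gripper open.
Joint ranges: [-3.08, 3.08], [-0.75, 2.2], [0.22, 2.44], [-1.43, 4.57], [0, 2.65], [-2.85, 2.85]. Speed limits (rad/s): [2.79, 2.79, 3.14, 3.14, 3.14, 3.14].

## Interface

Orientations are given as a unit quaternion [x, y, z, w].
In Python, from station import manip gives the robot as it stands. The module is installed in compiled form; this text tells all that it offers.
- The arm moves only by the tool step_arm, never from a script. Its argument "commands" is one flat list of numbers, 6 for each row, row after row: the shift along the tool's x, y, z in m, then the turn, a rotation vector about the tool's x, y, z in degrees. A call has exactly 10 rows; each row is the pose to reach, as a shift and turn from the pose commanded when the call began, along the tool's axes at that moment; what a row does not reach only later rows make up. A row lasts 1/10 s, in which the tool goes at most 50 mm and 8.59 degrees, less where a joint would pass 70% of its speed; a pose out of reach is approached as far as the arm can. A call with a gripper value outside its range is refused whole. "jaw" is the opening in per cent of the stroke, from 0 (shut) to 100 (fully open), set as the call begins (left out, the last holds). The fingers move at their own pace and stop on an object; "grip_force" is the grip in N (left out, the last holds). Time passes only in rows, so rows that repeat a pose let the fingers close, or fill a call up. It gives the time, the measured TCP pose, the force, the opening and the grip force at its end, in the units of the state.
- manip.sense(): the state, without advancing time (a new reading comes with each control period).
- manip.snapshot(name): name is "scene" or "top" or "wrist"; returns a dict with "pixels" (400x640x3 uint8, blue, green, red), "fx", "fy", "cx", "cy" (pixels), "k1" (the pictures are not rectified: a ray, as slopes to the right and down, at radius r is drawn at 1 + k1 r^2 times it, then the intrinsics apply), "R" (3x3) and "t" (3): a world point X has camera coordinates R X + t; the wrist camera has in their place "mount" (4x4, takes a point from camera to tool coordinates, whose origin is the TCP and whose axes are the flange's). Camera axes: x right, y down, z forward; pixel columns grow to the right and rows downward; lengths in m; the calibration is good to about 2 mm. A picture is of the moment at which its call begins: read the wrist's pose just before it. There is no depth.
- manip.sign_off(): hands the job in; it is judged then, once.
The state is a dict: "t": time; "q": joint angles; "qd": joint speeds; "tau": joint torques, N m; "tcp_pos": TCP position; "tool_rot": TCP orientation; "force": force on the tool from outside, world axes, zero at the start; "ft_torque": the same for the moment, N m; "finger_gap": opening from 0.0 (shut) to 1.0 (fully open); "gripper_force": force on a finger pad.
Only numpy, scipy, OpenCV 4.12 (cv2) and the standard library are available. Lean on these libraries where they do the work, as an engineer would, in place of code of your own. Each camera call takes 0.05 s, during which the arm holds its last target. There are 200 camera calls.

## Working session

There is one attempt and no reset: what is moved stays moved. The work goes in short steps, Python scripts to look and compute and a tool call to move; the robot and the scene stay as the last step left them, time stands still between calls to the robot, and variables do not carry over. Pictures are saved under pics/ and viewed, at most 11 in all, crops included, and the job is handed in when it is done.

Besides the shell and the picture viewer there is one more tool, called after "Call:" in YAML: its name, and indented under it one key for each argument. step_arm: Moves the arm, as the interface text tells. Its arguments: {"type":"object","properties":{"commands":{"type":"array","items":{"type":"number"}},"jaw":{"type":"number"},"grip_force":{"type":"number"}},"required":["commands"]}

```bash
mkdir -p pics
cat > h.py <<'E'
import numpy as np, cv2
from station import manip
from scipy.spatial.transform import Rotation as Rn
def snap(n):
    s=manip.sense(); d=manip.snapshot(n); d['s']=s
    if n=='wrist':
        M=np.array(d['mount']); Rt=Rn.from_quat(s['tool_rot']).as_matrix()
        d['C']=Rt@M[:3,3]+np.array(s['tcp_pos']); d['Rwc']=Rt@M[:3,:3]
    else:
        R=np.array(d['R']); d['Rwc']=R.T; d['C']=-R.T@np.array(d['t'])
    return d
def ray(d,uv):
    x=np.array([(uv[0]-d['cx'])/d['fx'],(uv[1]-d['cy'])/d['fy']]); u=x.copy()
    for _ in range(20): u=x/(1+d['k1']*(u@u))
    return d['Rwc']@np.array([u[0],u[1],1.])
def onz(d,uv,z):
    r=ray(d,uv); return d['C']+r*(z-d['C'][2])/r[2]
def proj(d,X):
    c=d['Rwc'].T@(np.array(X)-d['C']); u=c[:2]/c[2]; u=u*(1+d['k1']*(u@u))
    return np.array([u[0]*d['fx']+d['cx'],u[1]*d['fy']+d['cy']])
E
python3 - <<'E'
from h import *
import pickle
for n in ['top','scene']:
    d=snap(n); pickle.dump(d,open(n+'.pkl','wb')); cv2.imwrite(f'pics/{n}.png',d['pixels']); print(n,d['C'],d['fx'])
print(d['s'])
E
```

```text
top [ 0.23726568 -0.03020561  1.21031468] 425.1856974820144
scene [1.45096756 0.74385428 0.89054063] 520.1221520466959
{'t': 0.05, 'q': array([ 1.06049879e+00,  5.28447088e-01,  1.43388310e+00,  1.09520679e-05,
        1.18138791e+00, -1.78504924e-01]), 'qd': array([-1.48535695e-04, -8.09508907e-04, -2.34080976e-03, -1.29877505e-04,
        3.44504477e-03, -8.05166675e-06]), 'tau': array([-5.04930322e-04, -4.43685794e+01, -1.78780174e+01, -2.38839657e-04,
        3.87337481e-03,  7.62508563e-06]), 'tcp_pos': array([0.20321081, 0.5903006 , 0.23035144]), 'tool_rot': array([ 1.65138362e-01,  9.86269837e-01, -9.98604255e-04, -3.63575704e-04]), 'force': array([ 0.01213989, -0.26335111, -0.58583068]), 'ft_torque': array([ 0.01770259, -0.01802079,  0.01332038]), 'gripper_force': 0.0, 'finger_gap': 0.997473211574884}
```

View pics/top.png

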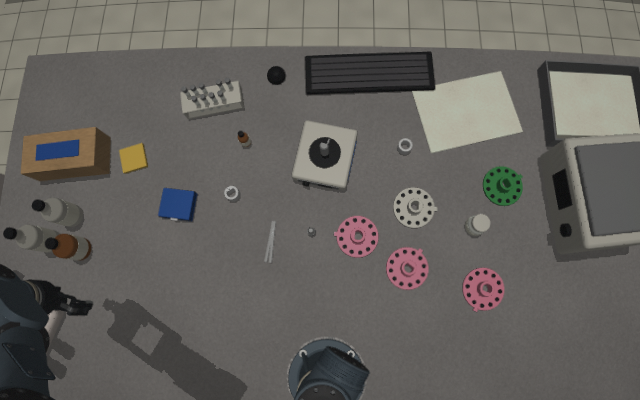

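View pics/scene.png

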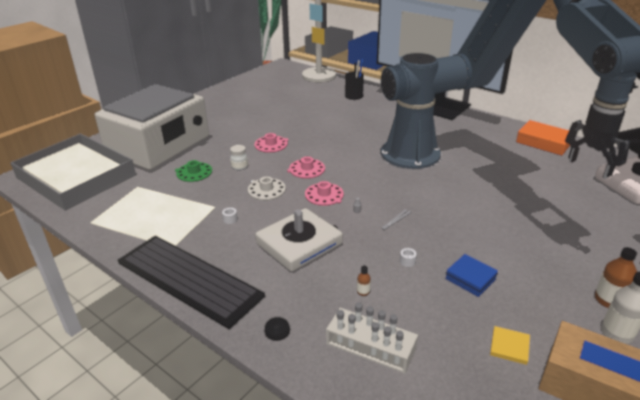

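Top view: the white carousel is at (414,207). Lookalikes are pink at (357,236), (407,268) and (484,289), and green at (503,185). The two rings that could be the collar are at (232,193) and (405,146), and the spindle is at (324,150). I choose the white carousel and will check the rings in one close crop.

Run:
```python
from h import *
import pickle
d=pickle.load(open('top.pkl','rb')); im=d['pixels']
def crop(c,h=26): 
    x,y=c; return cv2.resize(im[y-h:y+h,x-h:x+h],(380,290*380//380),interpolation=cv2.INTER_CUBIC)
def sq(im,c,h): 
    x,y=c; return cv2.resize(im[y-h:y+h,x-h:x+h],(290,290),interpolation=cv2.INTER_CUBIC)
e=pickle.load(open('scene.pkl','rb'))['pixels']
a=np.hstack([sq(im,(414,207),26),sq(im,(324,152),32)])
b=np.hstack([sq(im,(232,193),12),sq(im,(405,146),12)])
cv2.imwrite('pics/c1.png',np.vstack([a,b]))
for n,uv,z in [('car',(414,207),.02),('spTT',(324,152),.051),('ringA',(232,193),.03),('ringB',(405,146),.03),('pink',(357,236),.01),('jar',(478,225),.05),('oil',(243,138),.04),('obj',(312,231),.02)]:
    print(n,onz(d,uv,z).round(4))
M=np.array(manip.snapshot('wrist')['mount']); print(M.round(3)); print(manip.tcp_to_grasp)
```

```text
car [ 0.4727 -0.2451  0.02  ]
spTT [0.6243 0.0134 0.051 ]
ringA [0.5069 0.277  0.03  ]
ringB [ 0.652  -0.2219  0.03  ]
pink [ 0.3892 -0.0827  0.01  ]
jar [ 0.4174 -0.4178  0.05  ]
oil [0.6701 0.252  0.04  ]
obj [0.4009 0.0448 0.02  ]
[[ 0.    -0.951 -0.309  0.08 ]
 [ 1.    -0.     0.    -0.   ]
 [-0.    -0.309  0.951 -0.143]
 [ 0.     0.     0.     1.   ]]
0.0187
```

View pics/c1.png

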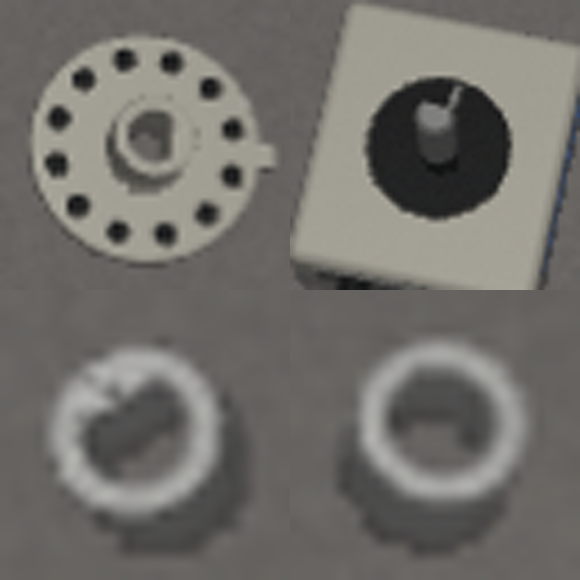

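Crop: the ring at (232,193) has a D-bore with a rib at the upper left, so it is the collar. The ring at (405,146) is round-bored, so it is the sleeve. The carousel tab points to image right, and the spindle line points up and slightly right.

Call:
step_arm:
  commands: [-0.04, -0.02, 0, 0, 0, 0, -0.085, -0.043, 0, 0, 0, 0, -0.13, -0.066, 0, 0, 0, 0, -0.175, -0.089, 0, 0, 0, 0, -0.22, -0.112, 0, 0, 0, 0, -0.265, -0.135, 0, 0, 0, 0, -0.31, -0.157, 0, 0, 0, 0, -0.35, -0.178, 0, 0, 0, 0, -0.375, -0.19, 0, 0, 0, 0, -0.388, -0.197, 0, 0, 0, 0]
  jaw: 100

```text
t: 1.15
tcp_pos: [0.5081, 0.2761, 0.231]
tool_rot: [0.167, 0.986, -0.0, 0.0]
force: [-0.1, 0.5, 0.1]
finger_gap: 0.998
gripper_force: 0.0
```

```bash
cat >> h.py <<'E'
def goal(x,y,z,head):
    "tool-frame shift and turn (deg) from the present pose; head = world heading of tool x, tool down"
    s=manip.sense(); R=Rn.from_quat(s['tool_rot']); h=np.radians(head)
    G=Rn.from_matrix(np.array([[np.cos(h),np.sin(h),0],[np.sin(h),-np.cos(h),0],[0,0,-1]]).T.T)
    sh=R.inv().apply(np.array([x,y,z])-s['tcp_pos']); tr=np.degrees((R.inv()*G).as_rotvec())
    hx=R.apply([1,0,0]); print('t',round(s['t'],2),'pos',s['tcp_pos'].round(4),'head',np.degrees(np.arctan2(hx[1],hx[0])).round(2),'gap',s['finger_gap'].round(3),'F',s['force'].round(1))
    print('shift',sh.round(4),'turn',tr.round(2))
E
python3 - <<'E'
from h import *
import pickle
d=snap('wrist'); pickle.dump(d,open('w1.pkl','wb'))
cv2.imwrite('pics/w1.png',d['pixels']); print(proj(d,[.507,.277,.03]))
goal(.60,.013,.25,130)
E
```

```text
[318.42794083 176.59375032]Traceback (most recent call last):
  File "<stdin>", line 5, in <module>
  File "h.py", line 26, in goal
    hx=R.apply([1,0,0]); print('t',round(s['t'],2),'pos',s['tcp_pos'].round(4),'head',np.degrees(np.arctan2(hx[1],hx[0])).round(2),'gap',s['finger_gap'].round(3),'F',s['force'].round(1))
                                                                                                                                         ^^^^^^^^^^^^^^^^^^^^^
AttributeError: 'float' object has no attribute 'round'
```

View pics/w1.png

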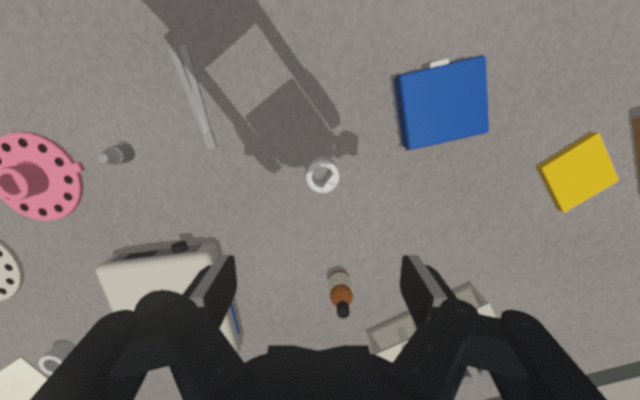

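The wrist view shows the collar at (323,177), with its flat and rib at lower right (tool −x). Next I go over the spindle.

```bash
sed -i "s/s\['finger_gap'\].round(3)/round(float(s['finger_gap']),3)/; s/s\['force'\].round(1)/np.round(s['force'],1)/" h.py
python3 - <<'E'
from h import *
goal(.635,.003,.25,130)
E
```

```text
t 1.2 pos [0.5089 0.2755 0.231 ] head 160.8 gap 0.998 F [ 1.  -1.4  0.2]
shift [-0.2088 -0.2159 -0.0185] turn [-1.00e-02  9.00e-02  3.08e+01]
```

Call:
step_arm:
  commands: [-0.02, -0.02, -0.004, 0, 0, 4, -0.046, -0.048, -0.008, 0, 0, 8, -0.072, -0.075, -0.012, 0, 0, 12, -0.1, -0.103, -0.016, 0, 0, 16, -0.128, -0.132, -0.0185, 0, 0, 20, -0.155, -0.16, -0.0185, 0, 0, 24, -0.18, -0.186, -0.0185, 0, 0, 28, -0.2, -0.207, -0.0185, 0, 0, 31, -0.209, -0.216, -0.0185, 0, 0, 31, -0.209, -0.216, -0.0185, 0, 0, 31]

```text
t: 2.2
tcp_pos: [0.6335, 0.006, 0.2494]
tool_rot: [0.423, 0.906, 0.0, -0.0]
force: [-0.0, 0.1, -0.1]
finger_gap: 0.997
gripper_force: 0.0
```

Run:
```python
from h import *
import pickle
d=snap('wrist'); pickle.dump(d,open('w2.pkl','wb'))
p=proj(d,[.624,.013,.08]).astype(int); print(p, proj(d,[.473,-.245,.02]))
c=d['pixels']; x0,y0=max(0,p[0]-90),max(0,p[1]-80); print(x0,y0)
cv2.imwrite('pics/w2.png',cv2.resize(c[y0:y0+150,x0:x0+180],None,fx=4,fy=4,interpolation=cv2.INTER_CUBIC))
goal(.473,-.245,.17,90)
```

```text
[315 174] [120.03243633 234.06488201]
225 94
t 2.25 pos [0.6328 0.0072 0.2495] head 130.05 gap 1.001 F [-0.1 -0.  -0.5]
shift [-0.0904 -0.2846  0.0794] turn [-0.05 -0.09 40.05]
```

View pics/w2.png

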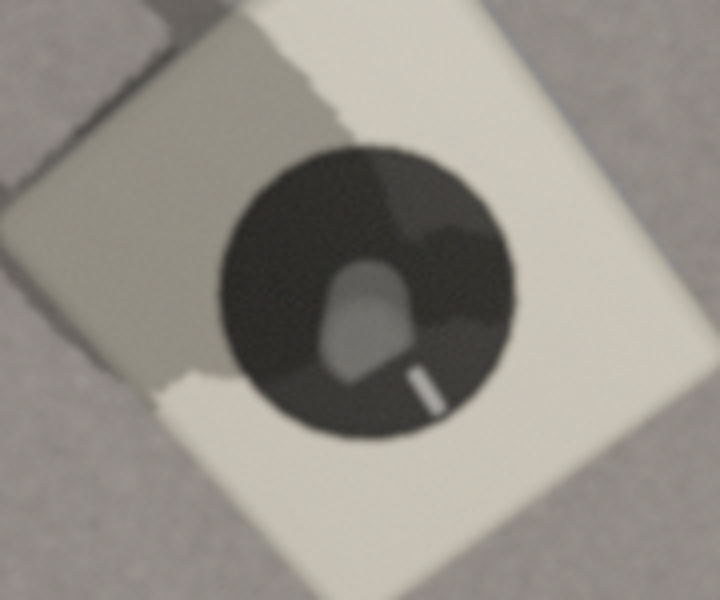

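The spindle crop shows the turntable circle centred near crop (367,292), i.e. pixel (317,167). The steel line runs from crop (412,370) to (440,412). I'll fit it in code while the arm moves to the carousel.

Call:
step_arm:
  commands: [-0.008, -0.025, 0.005, 0, 0, 4, -0.018, -0.055, 0.015, 0, 0, 9, -0.028, -0.09, 0.025, 0, 0, 14, -0.04, -0.125, 0.035, 0, 0, 19, -0.051, -0.16, 0.045, 0, 0, 24, -0.062, -0.195, 0.055, 0, 0, 29, -0.073, -0.23, 0.065, 0, 0, 34, -0.083, -0.262, 0.074, 0, 0, 38, -0.09, -0.284, 0.079, 0, 0, 40, -0.09, -0.284, 0.079, 0, 0, 40]

```text
t: 3.25
tcp_pos: [0.4723, -0.2451, 0.1703]
tool_rot: [0.708, 0.707, -0.0, -0.001]
force: [-0.7, 1.1, 0.5]
finger_gap: 0.998
gripper_force: 0.0
```

Run:
```python
from h import *
import pickle
d=pickle.load(open('w2.pkl','rb')); g=cv2.cvtColor(d['pixels'],cv2.COLOR_BGR2GRAY)
m=np.zeros_like(g); m[94:244,225:405]=(g[94:244,225:405]<90)*255
cs=cv2.findContours(m,cv2.RETR_EXTERNAL,cv2.CHAIN_APPROX_NONE)[0]
c=min(cs,key=lambda c:np.linalg.norm(c.reshape(-1,2).mean(0)-[317,167]) if len(c)>60 else 999)
P=np.array([onz(d,p,.051)[:2] for p in cv2.convexHull(c).reshape(-1,2).astype(float)])
(cx,cy),r=cv2.minEnclosingCircle(P.astype(np.float32)*1000); print('tt circle',cx,cy,r)
A=np.c_[2*P,np.ones(len(P))]; s=np.linalg.lstsq(A,(P**2).sum(1),rcond=None)[0]; print('fit',s[:2],np.sqrt(s[2]+s[:2]@s[:2]))
a,b=[onz(d,(225+u/4,94+v/4),.051)[:2] for u,v in [(412,370),(440,412)]]
print('line yaw',np.degrees(np.arctan2(*(b-a)[::-1])),'from centre',np.degrees(np.arctan2(*(((a+b)/2)-s[:2])[::-1])))
w=snap('wrist'); pickle.dump(w,open('w3.pkl','wb')); p=proj(w,[.473,-.245,.02]).astype(int); 
x0,y0=max(0,p[0]-100),max(0,p[1]-90); print(p,x0,y0)
cv2.imwrite('pics/w3.png',cv2.resize(w['pixels'][y0:y0+150,x0:x0+200],None,fx=4,fy=4,interpolation=cv2.INTER_CUBIC))
```

```text
tt circle 623.1815795898438 13.694133758544922 44.64674758911133
fit [0.62323722 0.01384687] 0.0442801639234173
line yaw -16.712511850136178 from centre -17.244816544863294
[319 188] 219 98
```

View pics/w3.png

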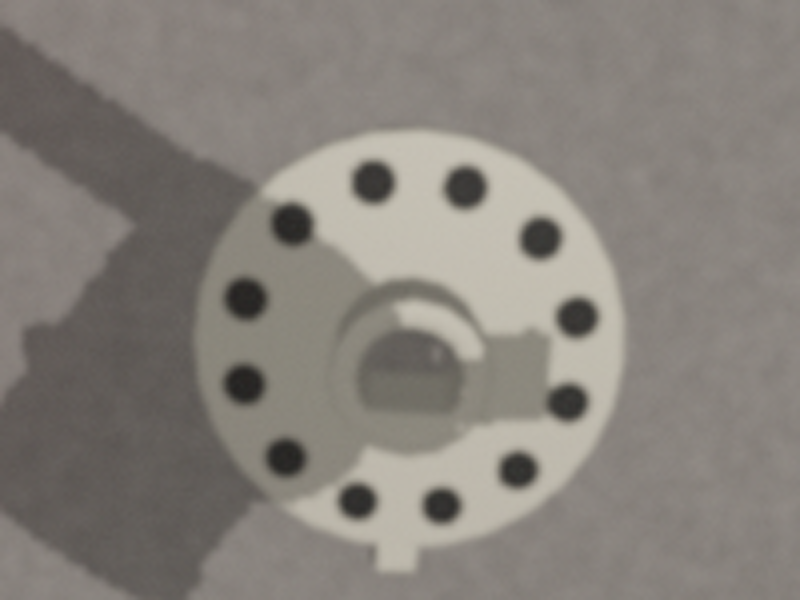

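The carousel fills the crop. Its disc is centred near (410,340), the tab is at (397,558), and there are twelve dark places. I'll use the place centres for its position and the tab for yaw.

Run:
```python
from h import *
import pickle
d=pickle.load(open('w3.pkl','rb'))
px=[(373,182),(465,187),(540,238),(577,317),(568,402),(518,470),(441,506),(358,501),(286,457),(244,384),(246,298),(292,223)]
P=np.array([onz(d,(219+u/4,98+v/4),.008)[:2] for u,v in px]); A=np.c_[2*P,np.ones(12)]
s=np.linalg.lstsq(A,(P**2).sum(1),rcond=None)[0]; c=s[:2]; print(c,np.sqrt(s[2]+c@c))
t=onz(d,(219+397/4,98+562/4),.006)[:2]; print('tab yaw',np.degrees(np.arctan2(*(t-c)[::-1])),np.linalg.norm(t-c))
an=np.degrees(np.arctan2(*(P-c).T[::-1])); print('phase mod 30',np.degrees(np.angle(np.exp(12j*np.radians(an)).mean()))/12)
h=np.mean([onz(d,(219+u/4,98+v/4),.038)[:2] for u,v in [(334,372),(490,372),(410,292),(410,456)]],0); print('hub',h)
goal(c[0],c[1],.011,90)
```

```text
[ 0.47496633 -0.24554024] 0.04711572900752418
tab yaw -92.99214792419303 0.06514153891527723
phase mod 30 11.666385059488896
hub [ 0.4751628 -0.2437292]
t 3.3 pos [ 0.4732 -0.2442  0.1707] head 90.0 gap 1.0 F [0.4 0.  0.6]
shift [-0.0016  0.0019  0.1597] turn [-0.04 -0.09  0.  ]
```

Call:
step_arm:
  commands: [0, 0.002, 0.02, 0, 0, 0, 0, 0.002, 0.045, 0, 0, 0, 0, 0.002, 0.07, 0, 0, 0, 0, 0.002, 0.095, 0, 0, 0, 0, 0.002, 0.12, 0, 0, 0, 0, 0.002, 0.135, 0, 0, 0, 0, 0.002, 0.147, 0, 0, 0, 0, 0.002, 0.155, 0, 0, 0, 0, 0.002, 0.16, 0, 0, 0, 0, 0.002, 0.16, 0, 0, 0]

```text
t: 4.3
tcp_pos: [0.4759, -0.2451, 0.0107]
tool_rot: [0.707, 0.707, 0.0, -0.0]
force: [0.1, 0.7, -0.8]
finger_gap: 1.002
gripper_force: 0.0
```

Call:
step_arm:
  commands: [0, 0, 0, 0, 0, 0, 0, 0, 0, 0, 0, 0, 0, 0, 0, 0, 0, 0, 0, 0, 0, 0, 0, 0, 0, 0, 0, 0, 0, 0, 0, 0, 0, 0, 0, 0, 0, 0, 0, 0, 0, 0, 0, 0, 0, 0, 0, 0, 0, 0, 0, 0, 0, 0, 0, 0, 0, 0, 0, 0]
  jaw: 0
  grip_force: 40

```text
t: 5.3
tcp_pos: [0.4759, -0.2458, 0.0117]
tool_rot: [0.707, 0.707, 0.0, 0.001]
force: [-0.7, 0.4, 5.5]
finger_gap: 0.483
gripper_force: 40.2
```

Call:
step_arm:
  commands: [0, 0, -0.005, 0, 0, 0, 0, 0, -0.018, 0, 0, 0, 0, 0, -0.04, 0, 0, 0, 0, 0, -0.065, 0, 0, 0, 0, 0, -0.09, 0, 0, 0, 0, 0, -0.115, 0, 0, 0, 0, 0, -0.135, 0, 0, 0, 0, 0, -0.15, 0, 0, 0, 0, 0, -0.158, 0, 0, 0, 0, 0, -0.158, 0, 0, 0]

```text
t: 6.3
tcp_pos: [0.4761, -0.2458, 0.1703]
tool_rot: [0.707, 0.707, 0.0, 0.001]
force: [0.1, -1.0, -1.8]
finger_gap: 0.485
gripper_force: 40.7
```

Run:
```python
from h import *
import pickle
w=snap('wrist'); pickle.dump(w,open('w4.pkl','wb')); cv2.imwrite('pics/w4.png',w['pixels'])
s=w['s']; z=s['tcp_pos'][2]; print('predicted disc centre px',proj(w,[*s['tcp_pos'][:2],z-.002]),'places',[proj(w,[s['tcp_pos'][0]+.047*np.cos(a),s['tcp_pos'][1]+.047*np.sin(a),z-.002]).round(1) for a in np.radians([71.7,101.7])])
goal(.6232,.0138,.168,90+93.3-17)
```

```text
predicted disc centre px [319.19160587 255.58365055] places [array([347.5, 179.3]), array([301. , 176.7])]
t 6.35 pos [ 0.4756 -0.2455  0.1692] head 89.99 gap 0.488 F [-0.4 -0.2 -1.6]
shift [0.2593 0.1475 0.0012] turn [ 1.000e-02  4.000e-02 -7.631e+01]
```

View pics/w4.png

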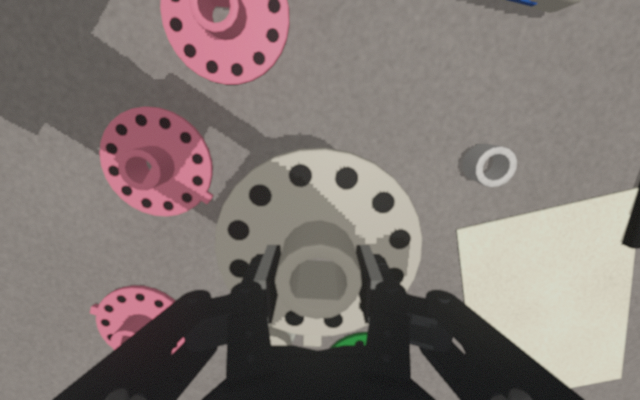

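Held view: the places are at (300,175) and (346,177), against predictions of (301,177) and (347.5,179). The carousel is held level with the expected yaw. Next I move above the spindle.

Call:
step_arm:
  commands: [0.01, 0.006, 0, 0, 0, -4, 0.03, 0.017, 0, 0, 0, -9, 0.055, 0.031, 0, 0, 0, -15, 0.08, 0.046, 0, 0, 0, -21, 0.105, 0.06, 0, 0, 0, -27, 0.13, 0.074, 0, 0, 0, -33, 0.155, 0.088, 0, 0, 0, -39, 0.18, 0.102, 0, 0, 0, -45, 0.2, 0.114, 0, 0, 0, -50, 0.21, 0.12, 0, 0, 0, -54]

```text
t: 7.35
tcp_pos: [0.5957, -0.0334, 0.1673]
tool_rot: [0.307, 0.952, 0.0, -0.001]
force: [-0.0, -0.6, -1.3]
finger_gap: 0.482
gripper_force: 40.7
```

Run:
```python
from h import *
goal(.6237,.0136,.168,166.3)
```

```text
t 7.35 pos [ 0.5957 -0.0334  0.1673] head 144.27 gap 0.482 F [-0.  -0.6 -1.3]
shift [ 0.0047  0.0545 -0.0007] turn [  0.    -0.15 -22.03]
```

Call:
step_arm:
  commands: [0.001, 0.01, 0, 0, 0, -4, 0.002, 0.024, 0, 0, 0, -9, 0.003, 0.038, 0, 0, 0, -14, 0.004, 0.05, 0, 0, 0, -18, 0.005, 0.0545, 0, 0, 0, -22, 0.005, 0.0545, 0, 0, 0, -22, 0.005, 0.0545, 0, 0, 0, -22, 0.005, 0.0545, 0, 0, 0, -22, 0.005, 0.0545, 0, 0, 0, -22, 0.005, 0.0545, 0, 0, 0, -22]

```text
t: 8.35
tcp_pos: [0.6236, 0.0111, 0.1688]
tool_rot: [0.122, 0.992, -0.0, -0.0]
force: [0.4, -0.3, -1.5]
finger_gap: 0.486
gripper_force: 40.7
```

Run:
```python
from h import *
import pickle
w=snap('wrist'); pickle.dump(w,open('w5.pkl','wb'))
t=snap('top'); s=manip.sense()
print([proj(t,[.6232,.0138,.159]),proj(w,[*s['tcp_pos'][:2],s['tcp_pos'][2]-.002])])
a=cv2.resize(t['pixels'][100:200,270:380],(480,436),interpolation=cv2.INTER_CUBIC)
cv2.imwrite('pics/t5.png',a)
for _ in range(6):
    goal(.6237,.0136,.168,166.3); manip.snapshot('top')
```

```text
[array([322.5213108 , 139.23326389]), array([318.46843083, 256.88280165])]
t 8.45 pos [0.6237 0.0113 0.1689] head 165.96 gap 0.485 F [ 1.1 -0.2 -1.1]
shift [0.0006 0.0023 0.0009] turn [ 0.    0.01 -0.34]
t 8.5 pos [0.6237 0.0113 0.1689] head 165.97 gap 0.481 F [-0.1 -0.4 -1.3]
shift [0.0006 0.0022 0.0009] turn [ 0.    0.01 -0.33]
t 8.55 pos [0.6237 0.0113 0.1689] head 165.97 gap 0.484 F [-0.8 -0.2 -1.2]
shift [0.0006 0.0022 0.0009] turn [ 0.    0.01 -0.33]
t 8.6 pos [0.6238 0.0114 0.1689] head 165.98 gap 0.484 F [ 0.  -0.1 -1.7]
shift [0.0006 0.0021 0.0009] turn [ 0.    0.01 -0.32]
t 8.65 pos [0.6237 0.0114 0.1689] head 165.98 gap 0.481 F [-0.1  0.5 -1.7]
shift [0.0006 0.0021 0.0009] turn [-0.    0.01 -0.32]
t 8.7 pos [0.6237 0.0115 0.1689] head 165.99 gap 0.488 F [ 0.  -0.1 -0.6]
shift [0.0006 0.0021 0.0009] turn [-0.    0.01 -0.31]
```

Call:
step_arm:
  commands: [0.0003, 0.002, 0, 0, 0, -0.3, 0.0003, 0.002, 0.01, 0, 0, -0.3, 0.0003, 0.002, 0.02, 0, 0, -0.3, 0.0003, 0.002, 0.03, 0, 0, -0.3, 0.0003, 0.002, 0.036, 0, 0, -0.3, 0.0003, 0.002, 0.041, 0, 0, -0.3, 0.0003, 0.002, 0.044, 0, 0, -0.3, 0.0003, 0.002, 0.047, 0, 0, -0.3, 0.0003, 0.002, 0.049, 0, 0, -0.3, 0.0003, 0.002, 0.051, 0, 0, -0.3]

```text
t: 9.75
tcp_pos: [0.6241, 0.0135, 0.1179]
tool_rot: [0.119, 0.993, -0.0, 0.0]
force: [0.2, -0.1, -1.7]
finger_gap: 0.479
gripper_force: 40.7
```

Run:
```python
from h import *
goal(.6237,.0136,.061,166.3); print(manip.sense()['ft_torque'])
```

```text
t 9.75 pos [0.6241 0.0135 0.1179] head 166.29 gap 0.479 F [ 0.2 -0.1 -1.7]
shift [0.0005 0.     0.0569] turn [ 0.    0.03 -0.01]
[-0.05189514 -0.04893602  0.03019244]
```

Call:
step_arm:
  commands: [0, 0, 0.001, 0, 0, 0, 0, 0, 0.002, 0, 0, 0, 0, 0, 0.003, 0, 0, 0, 0, 0, 0.004, 0, 0, 0, 0, 0, 0.005, 0, 0, 0, 0, 0, 0.006, 0, 0, 0, 0, 0, 0.008, 0, 0, 0, 0, 0, 0.01, 0, 0, 0, 0, 0, 0.012, 0, 0, 0, 0, 0, 0.014, 0, 0, 0]

```text
t: 10.75
tcp_pos: [0.6239, 0.0135, 0.1036]
tool_rot: [0.119, 0.993, -0.0, -0.0]
force: [-1.1, -0.8, -1.5]
finger_gap: 0.481
gripper_force: 40.7
```

Call:
step_arm:
  commands: [0, 0, 0.004, 0, 0, 0, 0, 0, 0.008, 0, 0, 0, 0, 0, 0.012, 0, 0, 0, 0, 0, 0.016, 0, 0, 0, 0, 0, 0.02, 0, 0, 0, 0, 0, 0.024, 0, 0, 0, 0, 0, 0.028, 0, 0, 0, 0, 0, 0.032, 0, 0, 0, 0, 0, 0.036, 0, 0, 0, 0, 0, 0.039, 0, 0, 0]

```text
t: 11.75
tcp_pos: [0.624, 0.0135, 0.0645]
tool_rot: [0.119, 0.993, -0.0, -0.0]
force: [-0.8, 0.4, -1.4]
finger_gap: 0.485
gripper_force: 40.8
```

Call:
step_arm:
  commands: [0, 0, 0.0005, 0, 0, 0, 0, 0, 0.001, 0, 0, 0, 0, 0, 0.0015, 0, 0, 0, 0, 0, 0.002, 0, 0, 0, 0, 0, 0.0025, 0, 0, 0, 0, 0, 0.003, 0, 0, 0, 0, 0, 0.003, 0, 0, 0, 0, 0, 0.003, 0, 0, 0, 0, 0, 0.003, 0, 0, 0, 0, 0, 0.003, 0, 0, 0]

```text
t: 12.75
tcp_pos: [0.624, 0.0135, 0.0627]
tool_rot: [0.119, 0.993, -0.0, 0.0]
force: [-0.9, 0.5, 5.6]
finger_gap: 0.485
gripper_force: 41.3
```

Contact is at the expected height, so I release and rise.

Call:
step_arm:
  commands: [0, 0, 0, 0, 0, 0, 0, 0, 0, 0, 0, 0, 0, 0, 0, 0, 0, 0, 0, 0, 0, 0, 0, 0, 0, 0, 0, 0, 0, 0, 0, 0, 0, 0, 0, 0, 0, 0, 0, 0, 0, 0, 0, 0, -0.01, 0, 0, 0, 0, 0, -0.03, 0, 0, 0, 0, 0, -0.055, 0, 0, 0]
  jaw: 100

```text
t: 13.75
tcp_pos: [0.6232, 0.0136, 0.1171]
tool_rot: [0.119, 0.993, 0.0, -0.001]
force: [0.5, -0.1, 0.1]
finger_gap: 1.0
gripper_force: 0.0
```

Run:
```python
from h import *
import pickle
d=pickle.load(open('w1.pkl','rb'))
goal(.53,.25,.19,150)
g=d['pixels'][150:205,295:350]; cv2.imwrite('pics/c2.png',cv2.resize(g,None,fx=10,fy=10,interpolation=cv2.INTER_CUBIC))
```

```text
t 13.75 pos [0.6232 0.0136 0.1171] head 166.29 gap 1.0 F [ 0.5 -0.1  0.1]
shift [ 0.1467  0.2076 -0.0727] turn [-0.03 -0.12 16.29]
```

View pics/c2.png

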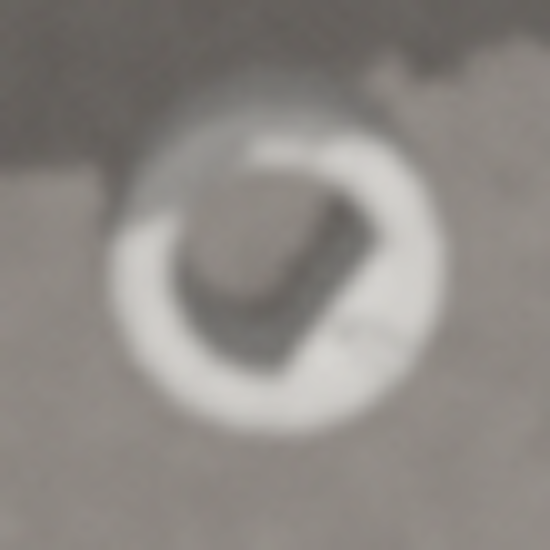

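The collar crop shows the flat running from (380,240) to (285,375), which makes the yaw about 35°. I'll move over it for a closer look.

Call:
step_arm:
  commands: [0, 0, -0.03, 0, 0, 0, 0, 0.01, -0.06, 0, 0, 0, 0.02, 0.035, -0.07, 0, 0, 2, 0.045, 0.065, -0.07, 0, 0, 5, 0.07, 0.095, -0.07, 0, 0, 8, 0.095, 0.13, -0.07, 0, 0, 11, 0.12, 0.16, -0.065, 0, 0, 14, 0.14, 0.19, -0.06, 0, 0, 16, 0.155, 0.21, -0.055, 0, 0, 16, 0.165, 0.225, -0.05, 0, 0, 16]

```text
t: 14.75
tcp_pos: [0.5159, 0.2731, 0.1675]
tool_rot: [0.255, 0.967, 0.0, 0.0]
force: [0.6, -0.3, -0.5]
finger_gap: 1.001
gripper_force: 0.0
```

Run:
```python
from h import *
goal(.509,.277,.11,150)
```

```text
t 14.75 pos [0.5159 0.2731 0.1675] head 150.39 gap 1.001 F [ 0.6 -0.3 -0.5]
shift [ 0.0079 -0.      0.0575] turn [0.04 0.02 0.39]
```

Call:
step_arm:
  commands: [-0.002, 0, 0.005, 0, 0, 0, -0.004, 0, 0.015, 0, 0, 0, -0.007, 0, 0.025, 0, 0, 0, -0.01, 0, 0.035, 0, 0, 0, -0.013, 0, 0.045, 0, 0, 0, -0.015, 0, 0.053, 0, 0, 0, -0.015, 0, 0.057, 0, 0, 0, -0.015, 0, 0.057, 0, 0, 0, -0.015, 0, 0.057, 0, 0, 0, -0.015, 0, 0.057, 0, 0, 0]

```text
t: 15.75
tcp_pos: [0.5302, 0.264, 0.1103]
tool_rot: [0.256, 0.967, 0.0, 0.0]
force: [1.0, 0.8, 0.3]
finger_gap: 1.004
gripper_force: 0.0
```

Run:
```python
from h import *
import pickle
w=snap('wrist'); pickle.dump(w,open('w6.pkl','wb')); p=proj(w,[.509,.277,.03]).astype(int); x0,y0=p[0]-50,p[1]-50; print(p,x0,y0)
cv2.imwrite('pics/w6.png',cv2.resize(w['pixels'][y0:y0+100,x0:x0+100],None,fx=6,fy=6,interpolation=cv2.INTER_CUBIC))
goal(.509,.277,.018,150)
```

```text
[319 181] 269 131
t 15.8 pos [0.5302 0.264  0.1103] head 150.31 gap 0.999 F [-0.1  0.6 -0.6]
shift [0.0249 0.0007 0.0923] turn [0.04 0.04 0.31]
```

View pics/w6.png

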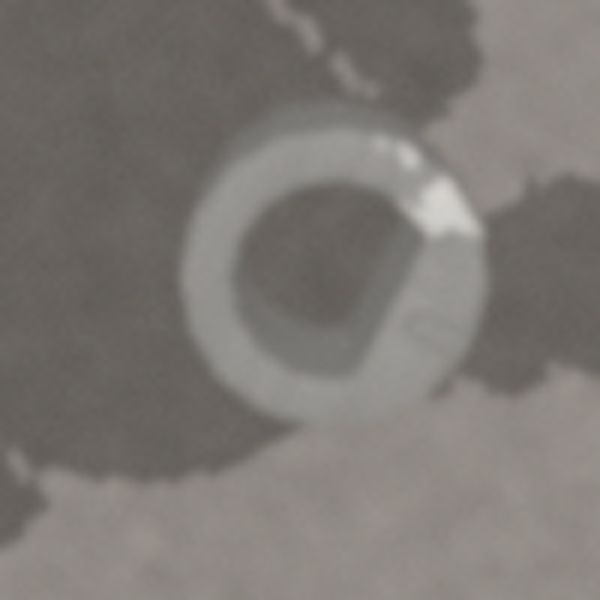

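The collar fills the crop. Its top face spans columns 182–488 and rows 128–425, and the flat edge runs from (423,228) to (357,375).

Run:
```python
from h import *
import pickle
d=pickle.load(open('w6.pkl','rb')); f=lambda u,v:onz(d,(269+u/6,131+v/6),.03)[:2]
P=[f(*q) for q in [(182,277),(488,277),(335,128),(335,425)]]; c=np.mean(P,0); print(c,np.linalg.norm(P[0]-P[1]),np.linalg.norm(P[2]-P[3]))
a,b=f(423,228),f(357,375); e=b-a; n=np.array([-e[1],e[0]]); n*=np.sign(n@((a+b)/2-c)); print('yaw',np.degrees(np.arctan2(n[1],n[0])),'flat dist',n@(a-c)/np.linalg.norm(n))
r=f(433,322)-c; print('rib yaw',np.degrees(np.arctan2(r[1],r[0])))
goal(c[0],c[1],.016,150)
```

```text
[0.50839882 0.28252139] 0.040954937640112286 0.0406645948634108
yaw 37.537411464946366 flat dist 0.008048330428243678
rib yaw 36.094188787201766
t 15.8 pos [0.5302 0.264  0.1103] head 150.31 gap 0.999 F [-0.1  0.6 -0.6]
shift [0.0282 0.0052 0.0943] turn [0.04 0.04 0.31]
```

Call:
step_arm:
  commands: [0.01, 0.002, 0.01, 0, 0, 0, 0.02, 0.004, 0.02, 0, 0, 0, 0.028, 0.005, 0.035, 0, 0, 0, 0.028, 0.005, 0.05, 0, 0, 0, 0.028, 0.005, 0.065, 0, 0, 0, 0.028, 0.005, 0.08, 0, 0, 0, 0.028, 0.005, 0.092, 0, 0, 0, 0.028, 0.005, 0.1, 0, 0, 0, 0.028, 0.005, 0.103, 0, 0, 0, 0.028, 0.005, 0.103, 0, 0, 0]

```text
t: 16.8
tcp_pos: [0.5081, 0.2819, 0.0064]
tool_rot: [0.257, 0.967, -0.0, -0.0]
force: [-1.0, -1.0, -0.1]
finger_gap: 0.999
gripper_force: 0.0
```

Call:
step_arm:
  commands: [0, 0, 0, 0, 0, 0, 0, 0, 0, 0, 0, 0, 0, 0, 0, 0, 0, 0, 0, 0, 0, 0, 0, 0, 0, 0, 0, 0, 0, 0, 0, 0, 0, 0, 0, 0, 0, 0, 0, 0, 0, 0, 0, 0, 0, 0, 0, 0, 0, 0, 0, 0, 0, 0, 0, 0, 0, 0, 0, 0]
  jaw: 0
  grip_force: 40

```text
t: 17.8
tcp_pos: [0.5086, 0.2821, 0.0077]
tool_rot: [0.256, 0.967, 0.0, 0.001]
force: [0.1, 0.3, 6.7]
finger_gap: 0.481
gripper_force: 40.4
```

Run:
```python
from h import *
goal(.5084,.2825,.15,150)
```

```text
t 17.8 pos [0.5086 0.2821 0.0077] head 150.3 gap 0.481 F [0.1 0.3 6.7]
shift [ 0.0002  0.0004 -0.1423] turn [0.05 0.05 0.3 ]
```

Call:
step_arm:
  commands: [0, 0, -0.005, 0, 0, 0, 0, 0, -0.018, 0, 0, 0, 0, 0, -0.04, 0, 0, 0, 0, 0, -0.065, 0, 0, 0, 0, 0, -0.09, 0, 0, 0, 0, 0, -0.115, 0, 0, 4, 0, 0, -0.135, 0, 0, 8, 0, 0, -0.15, 0, 0, 12, 0, 0, -0.155, 0, 0, 16, 0, 0, -0.155, 0, 0, 20]

```text
t: 18.8
tcp_pos: [0.5087, 0.2822, 0.1639]
tool_rot: [0.422, 0.907, 0.001, 0.001]
force: [-0.0, 0.1, -0.6]
finger_gap: 0.478
gripper_force: 40.6
```

Run:
```python
from h import *
goal(.6232,.0137,.165,96.8)
```

```text
t 18.8 pos [0.5087 0.2822 0.1639] head 130.13 gap 0.478 F [-0.   0.1 -0.6]
shift [-0.2791 -0.0855 -0.001 ] turn [1.800e-01 2.000e-02 3.333e+01]
```

Call:
step_arm:
  commands: [-0.015, -0.005, 0, 0, 0, 4, -0.045, -0.014, 0, 0, 0, 8, -0.08, -0.025, 0, 0, 0, 12, -0.115, -0.035, 0, 0, 0, 16, -0.15, -0.046, 0, 0, 0, 20, -0.185, -0.057, 0, 0, 0, 24, -0.22, -0.067, 0, 0, 0, 28, -0.25, -0.077, 0, 0, 0, 31, -0.27, -0.083, 0, 0, 0, 33, -0.279, -0.0855, 0, 0, 0, 33.3]

```text
t: 19.8
tcp_pos: [0.6241, 0.0121, 0.1623]
tool_rot: [0.664, 0.748, 0.0, 0.0]
force: [0.3, 0.5, -1.0]
finger_gap: 0.478
gripper_force: 40.5
```

Call:
step_arm:
  commands: [0, 0, 0, 0, 0, 0, 0, 0, 0, 0, 0, 0, 0, 0, 0, 0, 0, 0, 0, 0, 0, 0, 0, 0, 0, 0, 0, 0, 0, 0, 0, 0, 0, 0, 0, 0, 0, 0, 0, 0, 0, 0, 0, 0, 0, 0, 0, 0, 0, 0, 0, 0, 0, 0, 0, 0, 0, 0, 0, 0]

```text
t: 20.8
tcp_pos: [0.6233, 0.0138, 0.1618]
tool_rot: [0.663, 0.749, -0.0, -0.0]
force: [0.7, -0.1, -1.3]
finger_gap: 0.478
gripper_force: 40.5
```

Run:
```python
from h import *
import pickle
w=snap('wrist'); pickle.dump(w,open('w7.pkl','wb')); cv2.imwrite('pics/w7.png',w['pixels'])
goal(.6232,.0137,.097,96.8)
```

```text
t 20.85 pos [0.6233 0.0138 0.1618] head 96.98 gap 0.479 F [-0.2 -0.2 -1. ]
shift [-0.0001 -0.0002  0.0648] turn [-0.    0.    0.18]
```

View pics/w7.png

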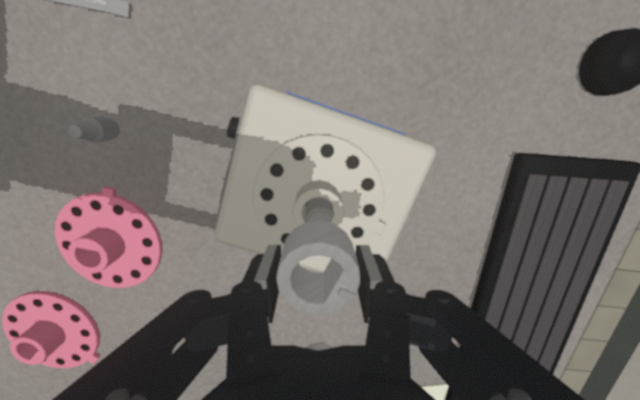

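The carousel sits level on the turntable around (318,195). The collar is held above the post with its flat and rib to the right (+x side). Next is the descent.

Call:
step_arm:
  commands: [0, 0, 0.006, 0, 0, 0, 0, 0, 0.014, 0, 0, 0, 0, 0, 0.022, 0, 0, 0, 0, 0, 0.03, 0, 0, 0, 0, 0, 0.036, 0, 0, 0, 0, 0, 0.04, 0, 0, 0, 0, 0, 0.043, 0, 0, 0, 0, 0, 0.045, 0, 0, 0, 0, 0, 0.047, 0, 0, 0, 0, 0, 0.048, 0, 0, 0]

```text
t: 21.85
tcp_pos: [0.6235, 0.0139, 0.1138]
tool_rot: [0.663, 0.749, 0.0, 0.0]
force: [0.0, 0.2, 0.2]
finger_gap: 0.48
gripper_force: 40.5
```

Call:
step_arm:
  commands: [0, 0, 0.0005, 0, 0, 0, 0, 0, 0.001, 0, 0, 0, 0, 0, 0.0015, 0, 0, 0, 0, 0, 0.002, 0, 0, 0, 0, 0, 0.003, 0, 0, 0, 0, 0, 0.004, 0, 0, 0, 0, 0, 0.004, 0, 0, 0, 0, 0, 0.004, 0, 0, 0, 0, 0, 0.004, 0, 0, 0, 0, 0, 0.004, 0, 0, 0]

```text
t: 22.85
tcp_pos: [0.6235, 0.0138, 0.1098]
tool_rot: [0.663, 0.749, 0.0, 0.0]
force: [0.3, -0.4, -1.1]
finger_gap: 0.474
gripper_force: 40.5
```

Call:
step_arm:
  commands: [0, 0, 0.002, 0, 0, 0, 0, 0, 0.004, 0, 0, 0, 0, 0, 0.006, 0, 0, 0, 0, 0, 0.008, 0, 0, 0, 0, 0, 0.01, 0, 0, 0, 0, 0, 0.011, 0, 0, 0, 0, 0, 0.012, 0, 0, 0, 0, 0, 0.0125, 0, 0, 0, 0, 0, 0.013, 0, 0, 0, 0, 0, 0.0135, 0, 0, 0]

```text
t: 23.85
tcp_pos: [0.6235, 0.0138, 0.0967]
tool_rot: [0.663, 0.749, 0.0, 0.0]
force: [0.1, 0.2, 4.4]
finger_gap: 0.48
gripper_force: 41.0
```

Contact is at the expected seating height. I release and withdraw.

Call:
step_arm:
  commands: [0, 0, 0, 0, 0, 0, 0, 0, 0, 0, 0, 0, 0, 0, 0, 0, 0, 0, 0, 0, 0, 0, 0, 0, 0, 0, 0, 0, 0, 0, 0, 0, 0, 0, 0, 0, 0, 0, 0, 0, 0, 0, 0, 0, -0.01, 0, 0, 0, 0, 0, -0.03, 0, 0, 0, 0, 0, -0.055, 0, 0, 0]
  jaw: 100

```text
t: 24.85
tcp_pos: [0.6227, 0.014, 0.1515]
tool_rot: [0.663, 0.749, -0.001, -0.001]
force: [-0.7, -0.2, 0.1]
finger_gap: 1.001
gripper_force: 0.0
```

Call:
step_arm:
  commands: [0, 0, -0.02, 0, 0, 0, 0, 0, -0.045, 0, 0, 0, -0.02, 0, -0.06, 0, 0, 0, -0.04, 0, -0.06, 0, 0, 0, -0.06, 0, -0.06, 0, 0, 0, -0.06, 0, -0.06, 0, 0, 0, -0.06, 0, -0.06, 0, 0, 0, -0.06, 0, -0.06, 0, 0, 0, -0.06, 0, -0.06, 0, 0, 0, -0.06, 0, -0.06, 0, 0, 0]

```text
t: 25.85
tcp_pos: [0.6305, -0.0448, 0.2113]
tool_rot: [0.662, 0.749, -0.0, -0.0]
force: [0.2, -0.4, -0.4]
finger_gap: 0.995
gripper_force: 0.0
```

Run:
```python
from h import *
w=snap('wrist'); e=snap('scene')
a=proj(w,[.623,.014,.1]).astype(int); b=proj(e,[.623,.014,.09]).astype(int); print(a,b,proj(w,[.623,.014,.119]),proj(w,[.623,.014,.089]),proj(e,[.623,.014,.089]),proj(e,[.623,.014,.111]),proj(e,[.623,.014,.119]))
def c(d,p,h): 
    x,y=np.maximum(p-h,0); return cv2.resize(d['pixels'][y:y+2*h,x:x+2*h],(390,390),interpolation=cv2.INTER_CUBIC)
cv2.imwrite('pics/f.png',np.hstack([c(w,a,80),c(e,b,45)])); print(manip.sense()['force'])
```

```text
[318 134] [298 217] [318.56462122 135.94592335] [318.49761821 133.10122534] [298.12893988 217.75050913] [297.82094604 210.89572112] [297.70763793 208.37180381]
[0.20843788 0.88096669 0.1051064 ]
```

View pics/f.png

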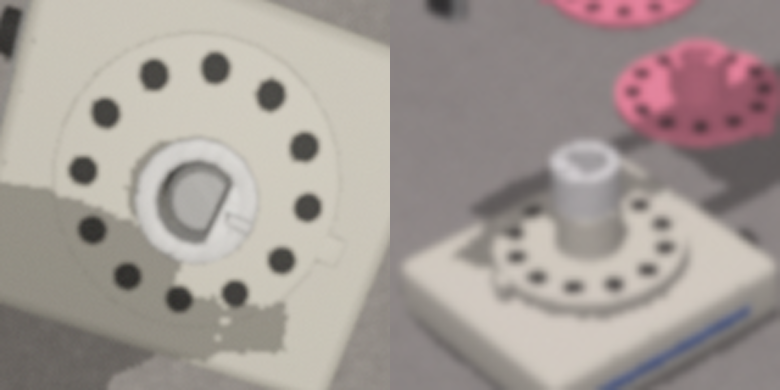

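The carousel is flat on the turntable, and the collar is on the post sitting on the hub. The flats, rib and tab are aligned: crop rib (238,222), tab (328,248).

```bash
python3 -c "
from station import manip; print(manip.sign_off())"
```

```text
the job is handed in; nothing more can be done
None
```

The carousel and then the locking collar are fitted on the D-spindle, flats aligned and both fully down and released, and the job was handed in at about 26 s of the 64 s; I moved nothing else.

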